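# Start the bench fume extractor with its pull knob

### The arm

A 7-joint arm with a two-finger parallel gripper is mounted at the origin on the work surface. World frame = base frame: x ahead of the robot, y to its left, z up, the work surface at z = 0. Lengths are in m, angles in rad, forces in N, time in s.
With the tool pointing down it reaches from about 0.425 to 0.875 m from the base axis. Payload 8.4 kg.
Tool frame: the origin (TCP) lies between the finger pads; the fingertips stand 17 mm ahead of it and the grasp point (between the pads) lies 2 mm behind it; x points along the fingers, z is the direction in which the jaws open and shut, and the axes are right-handed (so a half turn about x gives the same grasp; the last joint's range is limited). The gripper opens to 87 mm and grips with 3 to 60 N. Pads are 19 mm wide; open, the fingers measure 117 mm over their backs; the gripper's body (75 mm by 190 mm) begins 51 mm behind the grasp point.
Start: joints at [-0.099, 0.333, 0.04, 1.465, -0.013, 1.343, -0.059], TCP at [0.65, -0, 0.24] pointing down, gripper open.
Joint ranges: [-2.58, 2.58], [-0.38, 2.09], [-1.3, 1.39], [0.25, 2.4], [-1.5, 4.64], [0.08, 2.09], [-2.65, 2.65]. Speed limits (rad/s): [2.22, 2.22, 2.79, 2.79, 3.14, 3.14, 3.14].

### API

Orientations are given as [roll, pitch, yaw] about the fixed x, y, z axes, in that order (R = Rz(yaw) Ry(pitch) Rx(roll)).
In Python, from workcell import status, imaging, job_done gives the robot as it stands.
- The arm moves only by the shell command python3 -m crank 'ROWS' [OPENING] [FORCE]. ROWS is JSON, a list of rows, each an object of numbers: "tx", "ty", "tz": the shift along the world's x, y, z in units of 50 mm (1.0 is 50 mm); "roll": the turn about the world's z in units of 10 degrees (1.0 is 10 degrees). In form: [{"tx": .., "ty": .., "tz": .., "roll": ..}, ...]. A call has 1 to 20 rows; each row is the pose to reach, as a shift and turn from the pose commanded when the call began; what a row does not reach only later rows make up. A row lasts 1/8 s, in which the tool goes at most 62.5 mm and 10.7 degrees, less where a joint would pass 70% of its speed; a pose out of reach is approached as far as the arm can. A call with a gripper value outside its range is refused whole. OPENING is the opening, from 0 (shut) to 1 (fully open), set as the call begins (- or left out, the last holds). The fingers move at their own pace and stop on an object; FORCE is the grip in N (left out, the last holds). Time passes only in rows, so rows that repeat a pose let the fingers close. It gives the time, the measured TCP pose, the force and the opening at its end, in the units of the state.
- status.get_state(): the state, without advancing time (a new reading comes with each control period).
- imaging.capture(name): name is "scene" or "side" or "wrist"; returns a dict with "img" (400x640x3 uint8, red, green, blue), "z_map" (400x640 float32, m along the optical axis (not along the pixel's ray), 0 where there is no reading), "fx", "fy", "cx", "cy" (pixels), "dist_coeffs" ([k1, k2, p1, p2, k3] as OpenCV has them; the pictures are not rectified), "extrinsics" (4x4, takes a point from camera to world coordinates). Camera axes: x right, y down, z forward; pixel columns grow to the right and rows downward; lengths in m; the calibration is good to about 2 mm. A picture is of the moment at which its call begins.
- job_done(): hands the job in, once; it reports no verdict.
The state is a dict: "clock": time; "qpos": joint angles; "qd": joint speeds; "effort": joint torques, N m; "position": TCP position; "tcp_rot": TCP orientation; "wrist_force": force on the tool from outside, world axes, zero at the start; "moment": the same for the moment, N m; "opening": finger opening in m.
Only numpy, scipy, OpenCV 4.12 (cv2) and the standard library are available. Lean on these libraries where they do the work, as an engineer would, in place of code of your own. Each camera call takes 0.05 s, during which the arm holds its last target.

### The job

Switch on the fume extractor, the cream box with the round grille on top: take the knob on its top, pull it straight up to the end of its travel, hold it there for a moment, then let it go so that it springs back down and rests. The lamp supply beside it, with the squat dial and the fins, has the same pull knob: leave that one alone.

Things in the scene. Friction and masses are not known exactly. Their poses are not given: they have to be found in the camera images.
- extractor_knob_cap (a point): centre, half-way up, of the fume extractor's pull-knob cap: ribbed black upright cylinder, 30 mm across, 26 tall, on a 12 mm stem. At rest its underside is 18 mm above the flat box top, which is 70 mm above the bench. x axis: along the box, away from the knob end. Box: cream, 220 x 130 mm, fixed; low round grille 90 mm across on top, round metal spigot at the far end
- extractor_knob (a joint): pull knob of the fume extractor: metres out, 0 at rest (down), 0.020 at the upper stop. It slides straight up out of the box's top, 35 mm from the middle of the end nearer the robot. A spring pulls it back: 4 N to start it, 9 N at the stop; it does not latch and goes back to 0 when let go. The top is clear within 70 mm of it but for 3 mm trim
- lamp_knob_cap (a point): centre, half-way up, of the lamp supply's pull-knob cap: ribbed black upright cylinder, 30 mm across, 26 tall, on a 12 mm stem. At rest its underside is 18 mm above the flat box top, which is 70 mm above the bench. x axis: along the box, away from the knob end. Box: cream, 220 x 130 mm, fixed; squat fluted dial 51 mm across and cooling fins on top
- lamp_knob (a joint): pull knob of the lamp supply: metres out, 0 at rest (down), 0.020 at the upper stop. It slides straight up out of the box's top, 35 mm from the middle of the end nearer the robot. A spring pulls it back: 4 N to start it, 9 N at the stop; it does not latch and goes back to 0 when let go. The top is clear within 70 mm of it but for 3 mm trim

How it is judged:
By the outcome, as a careful person would: the job done as asked, in the order asked, and still so for the second after the job is handed in, with the robot touching nothing.
It also fails if it takes over 26 s, if anything falls off the work surface, if the arm or the gripper's body presses on something with over 40 N, if the wrist force passes 120 N, or if a joint passes its speed limit or range.

## Working session

There is one attempt and no reset: what is moved stays moved. The work goes in short steps, Python scripts to look and compute and a shell command to move; the robot and the scene stay as the last step left them, time stands still between calls to the robot, and variables do not carry over. Pictures are saved under pics/ and viewed, and the job is handed in when it is done.

```bash
ls; mkdir -p pics; python3 - <<'E'
from workcell import status, imaging
import cv2,numpy as np
print(status.get_state())
for n in ["scene","side","wrist"]:
    d=imaging.capture(n); cv2.imwrite(f"pics/{n}1.png",d["img"][:,:,::-1]); np.savez(f"pics/{n}1.npz",**d)
    print(n,d["fx"],d["cx"],d["dist_coeffs"],d["extrinsics"])
E
```

```text
pics
{'clock': 0.0, 'qpos': array([-0.09917872,  0.33391425,  0.03985892,  1.46628403, -0.01343174,
        1.34329968, -0.0584946 ]), 'qd': array([ 0.00048058,  0.00053202, -0.00168772,  0.00072442,  0.00106397,
        0.00060257,  0.0004599 ]), 'effort': array([ 1.06989024e-03, -6.56351209e+01,  1.33598529e+00, -4.03798449e+01,
       -5.97442500e-02,  4.47441044e-02,  1.62792835e-04]), 'position': array([ 6.49550037e-01, -2.20131703e-05,  2.38650631e-01]), 'tcp_rot': array([-3.09544231,  1.56915674, -3.0954687 ]), 'wrist_force': array([ 0.35655006, -0.63969343, -0.07804641]), 'moment': array([ 0.00811309, -0.00679247,  0.03304137]), 'opening': 0.08710389895576731}
scene 412.2095522138265 317.44091232078694 [-0.11019223  0.          0.          0.          0.        ] [[ 4.28191195e-02  8.59625237e-01 -5.09127660e-01  9.97644012e-01]
 [ 9.99082462e-01 -3.72857618e-02  2.10714332e-02 -1.14004875e-02]
 [-8.69676883e-04 -5.09562776e-01 -8.60433042e-01  9.31274173e-01]
 [ 0.00000000e+00  0.00000000e+00  0.00000000e+00  1.00000000e+00]]
side 492.52499268158624 312.28168820856223 [0.04122358 0.         0.         0.         0.        ] [[ 0.68915075 -0.48279369  0.54035312 -0.00263124]
 [-0.72457473 -0.46728463  0.50659307 -0.52178002]
 [ 0.00791877 -0.74064521 -0.67184966  0.77383574]
 [ 0.          0.          0.          1.        ]]
wrist 315.5932681668494 317.321586301908 [0.01568414 0.         0.         0.         0.        ] [[ 9.99998871e-01  7.15890295e-04 -1.32080175e-03  6.48376488e-01]
 [ 3.29223426e-04 -9.62219572e-01 -2.72274471e-01  7.42691801e-02]
 [-1.46581995e-03  2.72273729e-01 -9.62218722e-01  3.83937109e-01]
 [ 0.00000000e+00  0.00000000e+00  0.00000000e+00  1.00000000e+00]]
```

View pics/scene1.png

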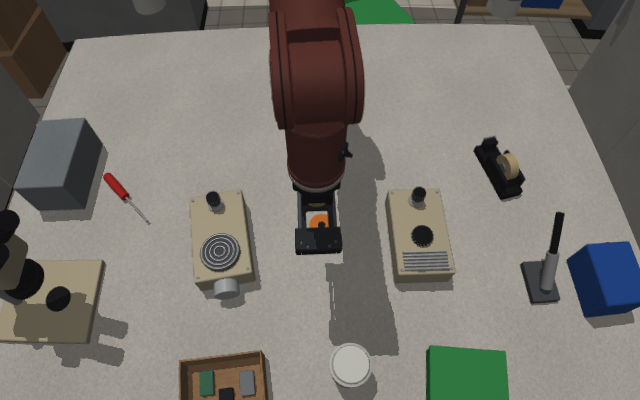

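View pics/side1.png

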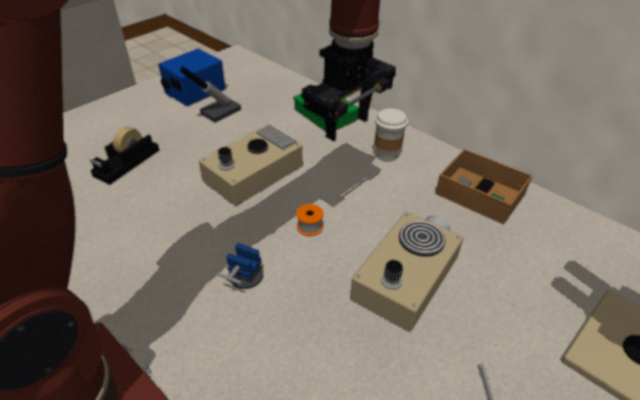

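View pics/wrist1.png

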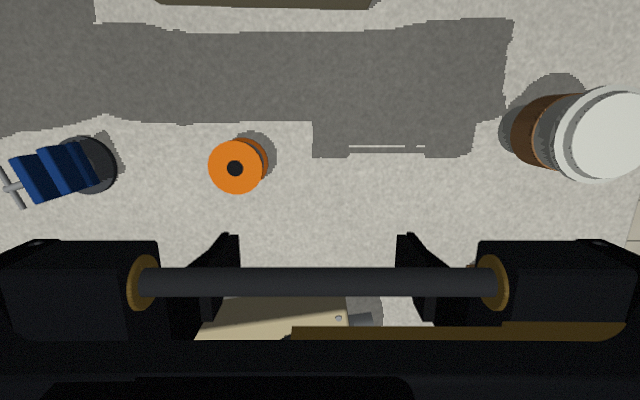

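The fume extractor, with the round grille and spigot, is on the left in the scene view: knob near (214,199), grille (220,251). In the side view its knob is near (393,272). The lamp supply, with the dial and fins, has its knob at scene (418,194). Next I'll measure the extractor knob from the depth maps.

```bash
cat > h.py <<'E'
import numpy as np,cv2
def cloud(d):
    K=np.array([[d["fx"],0,d["cx"]],[0,d["fy"],d["cy"]],[0,0,1.]],float)
    h,w=d["z_map"].shape
    u,v=np.meshgrid(np.arange(w),np.arange(h))
    p=cv2.undistortPoints(np.stack([u,v],-1).reshape(-1,1,2).astype(np.float64),K,np.array(d["dist_coeffs"],float)).reshape(h,w,2)
    z=d["z_map"].astype(float)
    P=np.stack([p[...,0]*z,p[...,1]*z,z],-1)
    E=np.array(d["extrinsics"]); W=P@E[:3,:3].T+E[:3,3]; W[z<=0]=np.nan
    return W
E
python3 - <<'E'
from h import *
for n,(u,v),lim in [("scene",(214,199),(170,270,170,310)),("side",(393,272),(340,480,190,340))]:
    d=np.load(f"pics/{n}1.npz"); W=cloud(d); 
    print(n,"pt",W[v,u])
    a,b,c,e=lim; S=W[c:e,a:b].reshape(-1,3)
    top=S[(abs(S[:,2]-.07)<.005)]
    r=cv2.minAreaRect(top[:,:2].astype(np.float32)); print("box",r,np.median(top[:,2]), cv2.boxPoints(r))
    # knob
    k=W[v-14:v+14,u-14:u+14].reshape(-1,3); k=k[k[:,2]>.085]
    print("knob",len(k),k.min(0),k.max(0),k.mean(0))
    t=k[k[:,2]>.110]; print("top",len(t),t.min(0),t.max(0),t.mean(0),np.median(t[:,2]), (t.min(0)+t.max(0))/2)
    im=d["img"][c:e,a:b][:,:,::-1]; cv2.imwrite(f"pics/{n}_crop.png",cv2.resize(im,None,fx=4,fy=4,interpolation=2))
E
```

```text
scene pt [ 0.52035573 -0.22974682  0.11445034]
box ((0.5992457270622253, -0.22253641486167908), (0.2503826320171356, 0.1303626447916031), 8.932795524597168) 0.0695622526181407 [[ 0.46545172 -0.17758486]
 [ 0.48569393 -0.30636635]
 [ 0.73303974 -0.26748797]
 [ 0.7127975  -0.13870648]]
knob 189 [ 0.4977744  -0.24951579  0.08764733] [ 0.52783103 -0.21902767  0.11802476] [ 0.51507655 -0.2334012   0.10887539]
top 121 [ 0.4977744  -0.24951579  0.11005137] [ 0.52753293 -0.21990279  0.11802476] [ 0.51186897 -0.23517016  0.11351549] 0.11362306586430204 [ 0.51265366 -0.23470929  0.11403807]
side pt [ 0.49732287 -0.24607158  0.11404427]
box ((0.5980759859085083, -0.2242373377084732), (0.2499786913394928, 0.1300828903913498), 9.096611976623535) 0.0705743133959425 [[ 0.46437556 -0.17977469]
 [ 0.48494166 -0.30822155]
 [ 0.7317764  -0.2687    ]
 [ 0.7112103  -0.14025313]]
knob 327 [ 0.49403544 -0.25384908  0.08858726] [ 0.52557298 -0.22165321  0.11688282] [ 0.50580257 -0.24098676  0.10861194]
top 196 [ 0.49500863 -0.25355943  0.11010689] [ 0.52557298 -0.22425889  0.11688282] [ 0.50908347 -0.23944849  0.11406413] 0.11427505017726353 [ 0.5102908  -0.23890916  0.11349485]
```

View pics/side_crop.png

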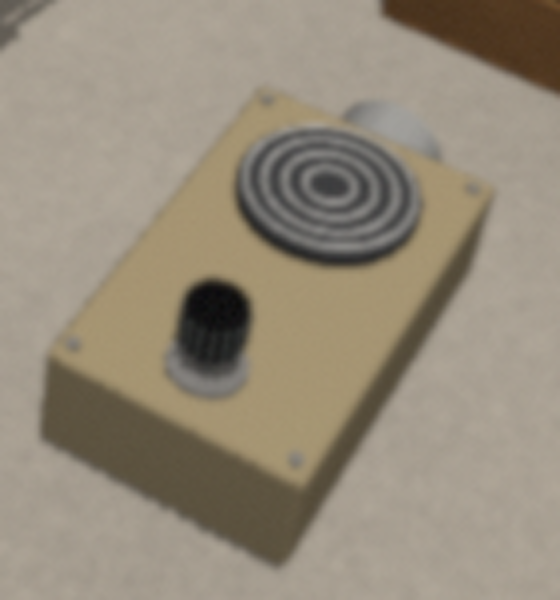

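Both cameras agree. The cap axis is at about (0.510, -0.238) and its top at 0.114, against 0.114 expected. The box top is at 0.070 and its long axis is turned about 9°. I'll move above it now, jaws roughly along the box.

```bash
python3 -m crank '[{"tx":-0.2,"ty":-0.35},{"tx":-0.6,"ty":-1.0},{"tx":-1.1,"ty":-1.8,"roll":0.2},{"tx":-1.6,"ty":-2.7,"roll":0.4},{"tx":-2.1,"ty":-3.6,"roll":0.7},{"tx":-2.5,"ty":-4.3,"roll":0.9},{"tx":-2.7,"ty":-4.65,"roll":0.9},{"tx":-2.8,"ty":-4.76,"roll":0.9},{"tx":-2.8,"ty":-4.76,"tz":-0.4,"roll":0.9},{"tx":-2.8,"ty":-4.76,"tz":-0.9,"roll":0.9},{"tx":-2.8,"ty":-4.76,"tz":-1.2,"roll":0.9},{"tx":-2.8,"ty":-4.76,"tz":-1.2,"roll":0.9},{"tx":-2.8,"ty":-4.76,"tz":-1.2,"roll":0.9}]' 1 20
python3 - <<'E'
from workcell import status, imaging
import cv2,numpy as np
from scipy.spatial.transform import Rotation as R
s=status.get_state(); print(s["clock"],s["position"],s["wrist_force"],s["opening"]); print(R.from_euler("xyz",s["tcp_rot"]).as_matrix().round(3))
for n in ["side","wrist"]:
    d=imaging.capture(n); im=d["img"][:,:,::-1]
    if n=="side": im=cv2.resize(im[120:370,240:560],None,fx=2.4,fy=2.4,interpolation=2)
    cv2.imwrite(f"pics/{n}2.png",im)
E
```

```text
0.15 [ 6.49659889e-01 -2.55033447e-05  2.38878578e-01] [-0.0499439   1.09314306  0.10997029] 0.08687795731515074
[[-0.001  0.     1.   ]
 [-0.     1.    -0.   ]
 [-1.    -0.    -0.001]]invalid input
```

Call refused, perhaps because some rows leave out keys. I'll give every key.

```bash
python3 -m crank '[{"tx":-0.2,"ty":-0.35,"tz":0,"roll":0},{"tx":-0.6,"ty":-1.0,"tz":0,"roll":0},{"tx":-1.1,"ty":-1.8,"tz":0,"roll":0.2},{"tx":-1.6,"ty":-2.7,"tz":0,"roll":0.4},{"tx":-2.1,"ty":-3.6,"tz":0,"roll":0.7},{"tx":-2.5,"ty":-4.3,"tz":0,"roll":0.9},{"tx":-2.7,"ty":-4.65,"tz":0,"roll":0.9},{"tx":-2.8,"ty":-4.76,"tz":0,"roll":0.9},{"tx":-2.8,"ty":-4.76,"tz":-0.4,"roll":0.9},{"tx":-2.8,"ty":-4.76,"tz":-0.9,"roll":0.9},{"tx":-2.8,"ty":-4.76,"tz":-1.2,"roll":0.9},{"tx":-2.8,"ty":-4.76,"tz":-1.2,"roll":0.9},{"tx":-2.8,"ty":-4.76,"tz":-1.2,"roll":0.9}]' 1 20
python3 - <<'E'
from workcell import status, imaging
import cv2,numpy as np
from scipy.spatial.transform import Rotation as R
s=status.get_state(); print(s["clock"],s["position"],s["wrist_force"],s["opening"]); print(R.from_euler("xyz",s["tcp_rot"]).as_matrix().round(3))
for n in ["side","wrist"]:
    d=imaging.capture(n); im=d["img"][:,:,::-1]
    if n=="side": im=cv2.resize(im[120:370,240:560],None,fx=2.4,fy=2.4,interpolation=2)
    cv2.imwrite(f"pics/{n}2.png",im)
E
```

```text
clock: 1.88
position: [0.5106, -0.2379, 0.1804]
tcp_rot: [-0.455, 1.57, -0.298]
wrist_force: [0.1, 0.3, 0.6]
opening: 0.087
1.875 [ 0.51060261 -0.23786409  0.18038146] [0.0734145  0.333656   0.59874417] 0.08698362687900282
[[ 0.001 -0.157  0.988]
 [-0.     0.988  0.157]
 [-1.    -0.     0.001]]
```

View pics/side2.png

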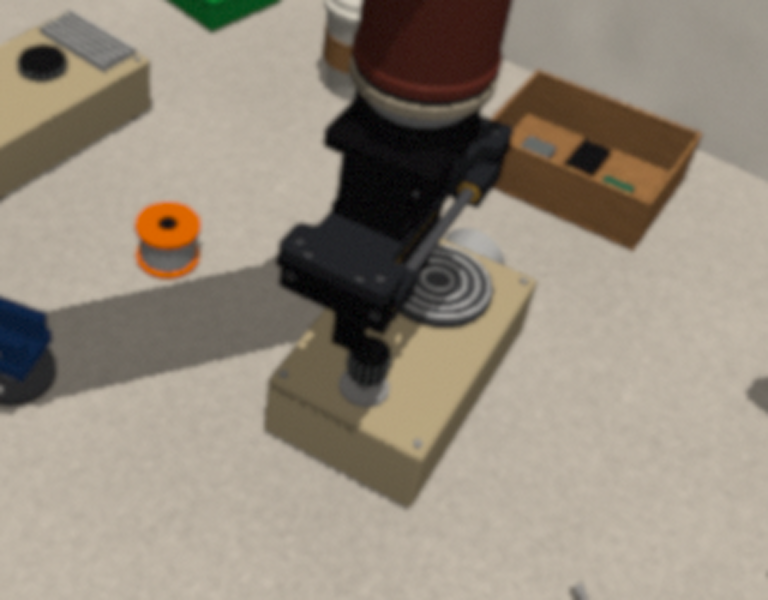

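View pics/wrist2.png

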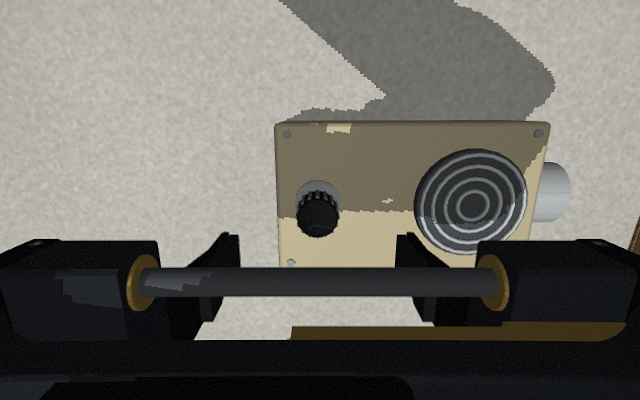

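The wrist view shows the extractor knob at (318,213), centred between the fingers (about 238 and 396). The box edges are square to the jaws. Now I'll descend.

```bash
python3 -m crank '[{"tx":0,"ty":0,"tz":-0.3,"roll":0},{"tx":0,"ty":0,"tz":-0.7,"roll":0},{"tx":0,"ty":0,"tz":-1.1,"roll":0},{"tx":0,"ty":0,"tz":-1.4,"roll":0},{"tx":0,"ty":0,"tz":-1.6,"roll":0},{"tx":0,"ty":0,"tz":-1.6,"roll":0},{"tx":0,"ty":0,"tz":-1.6,"roll":0}]' 1 25
python3 -m crank '[{"tx":0,"ty":0,"tz":0,"roll":0},{"tx":0,"ty":0,"tz":0,"roll":0},{"tx":0,"ty":0,"tz":0,"roll":0},{"tx":0,"ty":0,"tz":0,"roll":0},{"tx":0,"ty":0,"tz":0,"roll":0},{"tx":0,"ty":0,"tz":0,"roll":0},{"tx":0,"ty":0,"tz":0,"roll":0},{"tx":0,"ty":0,"tz":0,"roll":0}]' 0 30
python3 - <<'E'
from workcell import status, imaging
import cv2,numpy as np
d=imaging.capture("side"); cv2.imwrite("pics/side3.png",cv2.resize(d["img"][120:370,240:560,::-1],None,fx=2.4,fy=2.4,interpolation=2))
E
```

```text
clock: 2.85
position: [0.5104, -0.2382, 0.1001]
tcp_rot: [-0.498, 1.57, -0.341]
wrist_force: [0.1, 0.3, -1.0]
opening: 0.0868
clock: 3.85
position: [0.5106, -0.2379, 0.0996]
tcp_rot: [-0.3, 1.57, -0.143]
wrist_force: [4.1, -0.8, -3.3]
opening: 0.0293
```

View pics/side3.png

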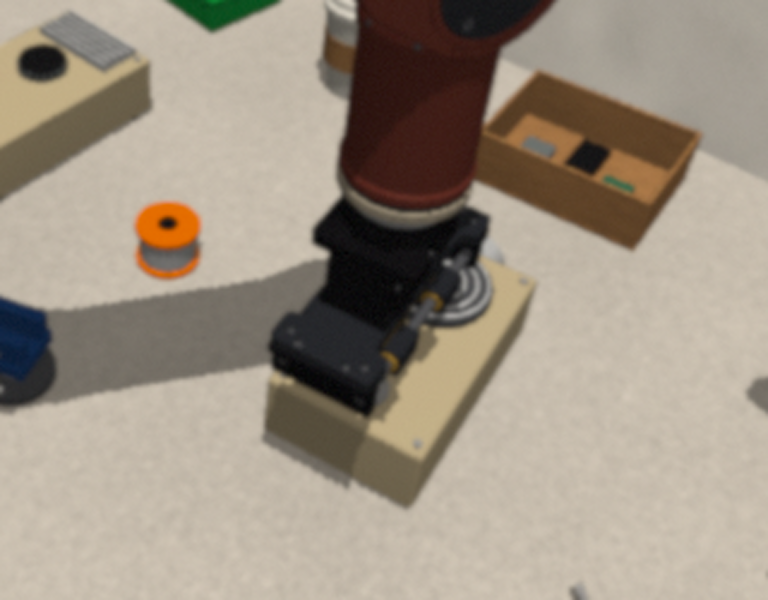

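The fingers stopped at 29.3 mm, which matches the 30 mm cap. Now I'll pull slowly up to 20 mm.

```bash
python3 -m crank '[{"tx":0,"ty":0,"tz":0.05,"roll":0},{"tx":0,"ty":0,"tz":0.1,"roll":0},{"tx":0,"ty":0,"tz":0.15,"roll":0},{"tx":0,"ty":0,"tz":0.2,"roll":0},{"tx":0,"ty":0,"tz":0.25,"roll":0},{"tx":0,"ty":0,"tz":0.3,"roll":0},{"tx":0,"ty":0,"tz":0.3,"roll":0},{"tx":0,"ty":0,"tz":0.3,"roll":0}]' 0 30
python3 -m crank '[{"tx":0,"ty":0,"tz":0.03,"roll":0},{"tx":0,"ty":0,"tz":0.06,"roll":0},{"tx":0,"ty":0,"tz":0.08,"roll":0},{"tx":0,"ty":0,"tz":0.1,"roll":0},{"tx":0,"ty":0,"tz":0.1,"roll":0},{"tx":0,"ty":0,"tz":0.1,"roll":0}]' 0 30
python3 -c "
from workcell import status
for i in range(1): print(status.get_state()['wrist_force'])"
```

```text
clock: 4.9
position: [0.5105, -0.2379, 0.1141]
tcp_rot: [-0.331, 1.57, -0.173]
wrist_force: [7.1, -0.5, -8.5]
opening: 0.0291
clock: 5.65
position: [0.5105, -0.2379, 0.119]
tcp_rot: [-0.433, 1.57, -0.276]
wrist_force: [7.0, -2.4, -8.3]
opening: 0.029
[ 7.0329401  -2.43483414 -8.33150439]
```

The force follows the spring with no stop contact yet. I'll add 1 mm steps until the force jumps.

```bash
python3 -m crank '[{"tx":0,"ty":0,"tz":0.02,"roll":0},{"tx":0,"ty":0,"tz":0.02,"roll":0}]' 0 40
python3 -m crank '[{"tx":0,"ty":0,"tz":0.02,"roll":0},{"tx":0,"ty":0,"tz":0.02,"roll":0}]' 0 40
```

```text
clock: 5.9
position: [0.5105, -0.2379, 0.1197]
tcp_rot: [-0.5, 1.57, -0.343]
wrist_force: [9.0, -1.8, -11.5]
opening: 0.0291
clock: 6.15
position: [0.5104, -0.2378, 0.1198]
tcp_rot: [-0.951, 1.57, -0.793]
wrist_force: [11.8, -3.7, -20.2]
opening: 0.029
```

The force jumped to 20 N and z stopped rising at +20.2 mm, so the knob is at its stop. I'll hold for 1 s and look.

```bash
python3 -m crank '[{"tx":0,"ty":0,"tz":0,"roll":0},{"tx":0,"ty":0,"tz":0,"roll":0},{"tx":0,"ty":0,"tz":0,"roll":0},{"tx":0,"ty":0,"tz":0,"roll":0},{"tx":0,"ty":0,"tz":0,"roll":0},{"tx":0,"ty":0,"tz":0,"roll":0},{"tx":0,"ty":0,"tz":0,"roll":0},{"tx":0,"ty":0,"tz":0,"roll":0}]' 0 40
python3 - <<'E'
from workcell import status, imaging
import cv2,numpy as np
for n in ["side","scene"]:
    d=imaging.capture(n); im=d["img"][120:370,240:560,::-1] if n=="side" else d["img"][150:320,130:330,::-1]
    cv2.imwrite(f"pics/{n}4.png",cv2.resize(im,None,fx=2.4,fy=2.4,interpolation=2))
E
```

```text
clock: 7.15
position: [0.5104, -0.2378, 0.1198]
tcp_rot: [-1.133, 1.571, -0.976]
wrist_force: [11.3, -2.8, -20.1]
opening: 0.029
```

View pics/side4.png

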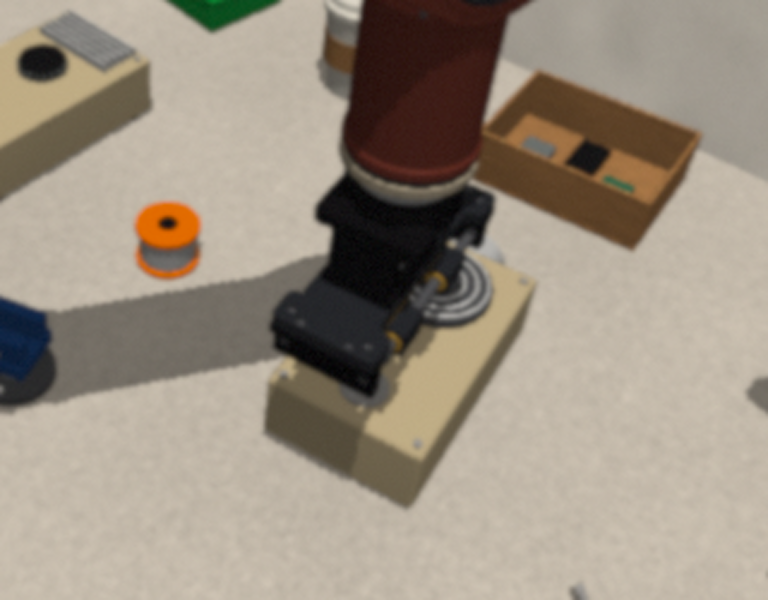

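The gripper is raised, with the flange at (365,390) visible below the fingers. Held for over 1 s at a steady 20 N. Now I'll open, let the knob spring back, and retreat straight up.

```bash
python3 -m crank '[{"tx":0,"ty":0,"tz":0,"roll":0},{"tx":0,"ty":0,"tz":0,"roll":0},{"tx":0,"ty":0,"tz":0,"roll":0},{"tx":0,"ty":0,"tz":0,"roll":0},{"tx":0,"ty":0,"tz":0,"roll":0},{"tx":0,"ty":0,"tz":0,"roll":0},{"tx":0,"ty":0,"tz":0,"roll":0},{"tx":0,"ty":0,"tz":0,"roll":0}]' 1 40
python3 -m crank '[{"tx":0,"ty":0,"tz":0.3,"roll":0},{"tx":0,"ty":0,"tz":0.8,"roll":0},{"tx":0,"ty":0,"tz":1.4,"roll":0},{"tx":0,"ty":0,"tz":2.0,"roll":0},{"tx":0,"ty":0,"tz":2.4,"roll":0},{"tx":0,"ty":0.5,"tz":2.6,"roll":0},{"tx":0,"ty":1.2,"tz":2.6,"roll":0},{"tx":0,"ty":2,"tz":2.6,"roll":0},{"tx":0,"ty":2.6,"tz":2.6,"roll":0},{"tx":0,"ty":3,"tz":2.6,"roll":0},{"tx":0,"ty":3,"tz":2.6,"roll":0},{"tx":0,"ty":3,"tz":2.6,"roll":0}]' 1 40
python3 - <<'E'
from h import *
from workcell import status, imaging
for n in ["side","scene"]:
    d=imaging.capture(n); im=d["img"][120:370,240:560,::-1] if n=="side" else d["img"][150:320,130:330,::-1]
    cv2.imwrite(f"pics/{n}5.png",cv2.resize(im,None,fx=2.4,fy=2.4,interpolation=2))
    W=cloud(d).reshape(-1,3)
    for nm,c in [("ext",(.510,-.238))]:
        k=W[(np.hypot(W[:,0]-c[0],W[:,1]-c[1])<.013)&(W[:,2]>.08)]
        if len(k): print(n,nm,len(k),np.percentile(k[:,2],[50,90,100]))
print(status.get_state()["clock"])
E
```

```text
clock: 8.25
position: [0.51, -0.238, 0.1215]
tcp_rot: [3.142, 1.571, -2.985]
wrist_force: [-0.2, -0.6, -0.8]
opening: 0.0863
clock: 9.75
position: [0.51, -0.0892, 0.2521]
tcp_rot: [-0.859, 1.57, -0.703]
wrist_force: [-0.5, -0.8, 0.2]
opening: 0.0874
side ext 149 [0.11425073 0.11606546 0.11760318]
scene ext 81 [0.11375274 0.11560304 0.1186606 ]
9.85
```

View pics/side5.png

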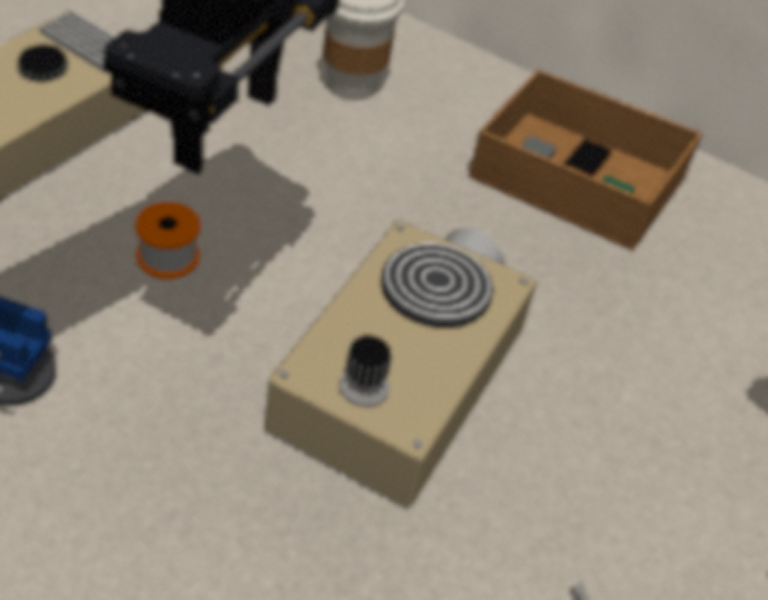

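The knob, at (368,362), is back at its rest height: cap top 0.114 m in both views. The gripper is well clear, so I'm handing in.

```bash
python3 -c "
from workcell import job_done
print(job_done())"
```

```text
the job is handed in; nothing more can be done
None
```

I gripped the fume extractor's knob and pulled it straight up to its stop. I held it there for about a second, then opened the fingers so it sprang back, and moved the arm clear.

- **Pull:** the tool rose 20.2 mm from the grip height. There the force jumped from about 8 N on the spring to 20 N, and the tool stopped rising.
- **Rest:** after release, both cameras showed the cap top at 0.114 m, the same as before the pull.
- **Arm:** the wrist force was back near zero, and the job was handed in at about 9.9 s.
- **Lamp supply:** the arm never went near its knob. I did not measure that knob's height.
- **Failed step:** my first move command was refused, apparently because some rows left out keys. It moved nothing and took no time, and I re-sent it with every key.

A sideways force of up to about 12 N showed on the wrist while the knob was held. It was gone after release.

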